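# Slip a long shelf on the slant into a face-frame cabinet and hold it level

### The job

The little wall cabinet lies on its back with the face frame already on, and its loose shelf, standing on edge on the bench, is longer than the frame's opening. Pick the shelf up by its upper edge, dip one end in through the opening on the slant, swing the other end in under the frame and level it out between the two pairs of runners. Finish still holding it there, level and wholly below the frame, hanging free of the cabinet all round so that I can pin it through the ends; do not force it, and leave the tin, the spool and the tools round about where they are.

Things in the scene. Friction and masses are not known exactly. Their poses are not given: they have to be found in the camera images.
- shelf_mid (a point): Centre of the loose shelf, a plain pale wooden board 215 mm long, 16 mm thick and 40 mm wide, 70 to 140 g. It starts standing on a long 16 mm edge, so this point is 20 mm above the bench. x: along its 215 mm length, y: through its 16 mm thickness, z: across its 40 mm width (up at the start). The board is the same either way round.
- shelf_end_a (a point): Centre of one end face of the shelf, 107.5 mm from its centre towards its +x; same axes.
- shelf_end_b (a point): Centre of the other end face of the shelf, 107.5 mm from its centre towards its -x; same axes.
- cabinet_opening (a point): Centre of the face frame's opening, level with the frame's upper face, 130 mm above the bench. x: along the opening's 200 mm length, level; y: along its 112 mm width, level; z: up. The frame is 12 mm thick and overhangs the inside by 26 mm at each x end and 10 mm at each y side.
- cabinet: The cabinet, a wooden box 276 (x) x 156 (y) x 130 mm high on its back, opening up; it does not move. Origin: centre of its underside on the bench, 130 mm below the centre of the opening, same axes. Inside, under the frame: 252 mm (x) x 132 mm (y), 110 mm deep; the plywood back's inner face is 8 mm above the bench.
- runner_gap_a (a point): Middle of the gap between the two runners on the +x short wall, 106 mm from the cabinet's middle, at the frame's underside (118 mm above the bench); same axes. Runners: wooden strips 10 mm thick in y, reaching 40 mm in from the wall (14 mm past the frame's edge), from back to frame. Gap 30 mm wide in y; one end of the shelf belongs in it.
- runner_gap_b (a point): The same gap between the pair of runners on the -x short wall; the other end of the shelf belongs in it.
- shelf: The same shelf; origin at the centre of its lower long edge, 20 mm below its centre along its own z.
- nail_tin: Bystander: round grey metal tin with open top, 66 mm across, 75 mm high; origin under its centre.
- spool: Bystander: small turned dark wooden spool standing upright, 38 mm across, 55 mm high; origin under its centre.

How it is judged:
By the outcome, as a careful person would: the job done as asked, in the order asked, and still so for the second after the job is handed in, while the arm keeps its last pose, push and grip.
It also fails if it takes over 38 s, if anything falls off the work surface, if the arm or the gripper's body presses on something with over 40 N, if the wrist force passes 120 N, or if a joint passes its speed limit or range.

### The arm

A 6-joint arm with a two-finger parallel gripper is mounted at the origin on a cart in front of the work surface, level with it; the furniture and walls round the work are solid. World frame = base frame: x ahead of the robot, y to its left, z up, the work surface at z = 0. Lengths are in m, angles in rad, forces in N, time in s.
With the tool pointing down it reaches from about 0.25 to 0.725 m from the base axis. Payload 4 kg.
Tool frame: the origin (TCP) lies at the very end of the fingers, on their centre line; the grasp point (between the pads) lies 19 mm behind it (bot.hold_point_z is the distance from the TCP to the grasp point, in m); z points along the fingers, x is the direction in which the jaws open and shut, and the axes are right-handed (so a half turn about z gives the same grasp; the last joint's range is limited). The gripper opens to 85 mm and grips with 20 to 120 N. Pads are 22 mm wide; open, the fingers measure 114 mm over their backs; the gripper's body (76 mm by 85 mm) begins 54 mm behind the grasp point. The pads swing forward as they close: fully open they stand 13 mm farther back than shut.
Start: joints at [-1.129, 0.241, 0.005, 1.335, 0, 1.571], TCP at [0.214, -0.452, 0.231] pointing down, gripper open.
Joint ranges: [-2.72, 2.72], [-1.05, 1.87], [-1.09, 1.28], [-1.99, 2.15], [-1.42, 1.44], [-3.14, 3.14]. Speed limits (rad/s): [2.79, 2.79, 3.14, 3.14, 3.14, 3.14].

### API

Orientations are given as a unit quaternion [x, y, z, w].
In Python, from plant import bot, cams, workorder gives the robot as it stands.
- The arm moves only by the tool servo_tool, never from a script. Its argument "rows" is one flat list of numbers, 5 for each row, row after row: the shift along the tool's x, y, z in m, then the turn about the tool's z in degrees, then the closure in counts, from 0 (fully open) to 255 (shut). A call has 1 to 12 rows; each row shifts and turns the commanded pose from where the row before left it, along the tool's axes as they then stand; what a row does not reach is not made up. A row lasts 1/10 s, in which the tool goes at most 50 mm and 8.59 degrees, less where a joint would pass 70% of its speed; a pose out of reach is approached as far as the arm can. A call is refused whole if a number of a shift passes 0.05 or a number of a turn 8.59, either way. A call with a gripper value outside its range is refused whole. The fingers move at their own pace and stop on an object; "newtons" is the grip in N (left out, the last holds). Time passes only in rows, so rows that do not move let the fingers close. It gives the time, the measured TCP pose, the force and the opening at its end, in the units of the state.
- bot.get_obs(): the state, without advancing time (a new reading comes with each control period).
- cams.grab_frame(name): name is "scene" or "top" or "wrist"; returns the picture (420x560x3 uint8, blue, green, red); there is no depth.
- cams.camera_model(name): a dict with "fx", "fy", "cx", "cy" (pixels), "R" (3x3) and "t" (3): a world point X has camera coordinates R X + t. Camera axes: x right, y down, z forward; pixel columns grow to the right and rows downward; lengths in m; the calibration is good to about 2 mm. A picture is of the moment at which its call begins: read the wrist's pose just before it. camera_model takes no time and is no camera call; for the wrist camera it gives the pose at the moment of the call.
- workorder.finish_job(): hands the job in, once; it reports no verdict.
The state is a dict: "clock": time; "joint_pos": joint angles; "joint_vel": joint speeds; "effort": joint torques, N m; "eef_pos": TCP position; "eef_rot": TCP orientation; "contact_force": force on the tool from outside, world axes, zero at the start; "wrist_torque": the same for the moment, N m; "width": finger opening in m.
Only numpy, scipy, OpenCV 4.12 (cv2) and the standard library are available. Lean on these libraries where they do the work, as an engineer would, in place of code of your own. Each camera call takes 0.05 s, during which the arm holds its last target.

## Working session

There is one attempt and no reset: what is moved stays moved. The work goes in short steps, Python scripts to look and compute and a tool call to move; the robot and the scene stay as the last step left them, time stands still between calls to the robot, and variables do not carry over. Pictures are saved under pics/ and viewed, and the job is handed in when it is done.

Besides the shell and the picture viewer there is one more tool, called after "Emit:" as name(argument=value, ...), one argument or row to a line, values as JSON. servo_tool: Moves the arm, as the interface text tells. Its arguments: {"type":"object","properties":{"rows":{"type":"array","items":{"type":"number"}},"newtons":{"type":"number"}},"required":["rows"]}

```bash
ls; mkdir -p pics; python3 - <<'E'
from plant import bot,cams,workorder
import cv2
o=bot.get_obs();print(o, bot.hold_point_z)
for n in ["scene","top","wrist"]:
    cv2.imwrite(f"pics/{n}0.png",cams.grab_frame(n)); print(n,cams.camera_model(n))
E
```

```text
pics
{'clock': 0.0, 'joint_pos': array([-1.12898229e+00,  2.41394742e-01,  3.71488830e-03,  1.33517905e+00,
        6.03361296e-05,  1.57080859e+00]), 'joint_vel': array([ 0.00083156, -0.00095514,  0.00132001,  0.00127522, -0.00137929,
        0.00148553]), 'effort': array([-3.93318978e-04, -3.72315896e+01,  2.52407706e+01,  1.69454160e-02,
       -1.16817532e-05, -1.01246382e-06]), 'eef_pos': array([ 0.2135379 , -0.45141292,  0.23041849]), 'eef_rot': array([ 8.44857195e-01, -5.34990893e-01, -8.55160672e-04, -5.77208232e-04]), 'contact_force': array([-0.3560297 ,  0.84649608, -0.79503278]), 'wrist_torque': array([ 0.0007524 , -0.04020786, -0.02353539]), 'width': 0.08552621856013397} 0.0187
scene {'fx': 492.2202581291615, 'fy': 492.2202581291615, 'cx': 277.37987940695257, 'cy': 207.79668283542102, 'R': array([[ 0.69947186, -0.71458288, -0.01050782],
       [-0.33280731, -0.3126875 , -0.88964365],
       [ 0.63243846,  0.62577778, -0.45653451]]), 't': array([-0.58598777,  0.20400974,  1.1696721 ])}
top {'fx': 489.8788705123548, 'fy': 489.8788705123548, 'cx': 273.240882967488, 'cy': 213.5266934949178, 'R': array([[ 0.02227726, -0.99974523, -0.00363355],
       [-0.97936097, -0.02109245, -0.20101543],
       [ 0.20088758,  0.00803663, -0.97958134]]), 't': array([-0.29243935,  0.58078533,  1.1958451 ])}
wrist {'fx': 350.9267453470113, 'fy': 350.9267453470113, 'cx': 278.32315335761257, 'cy': 210.0161457373602, 'R': array([[ 0.42725614, -0.90412863, -0.00190324],
       [-0.86420344, -0.40900588,  0.29303004],
       [-0.26571528, -0.1235541 , -0.95610134]]), 't': array([-0.49777881, -0.03834996,  0.37945936])}
```

View pics/scene0.png

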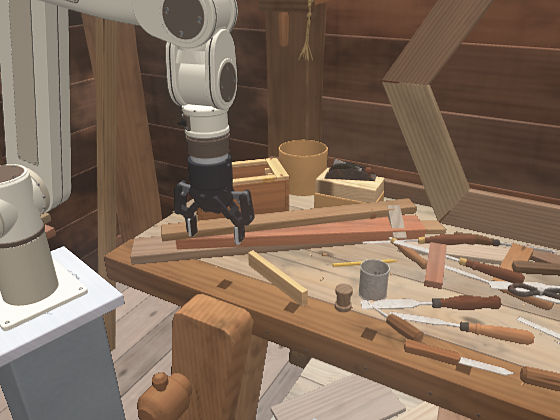

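View pics/top0.png

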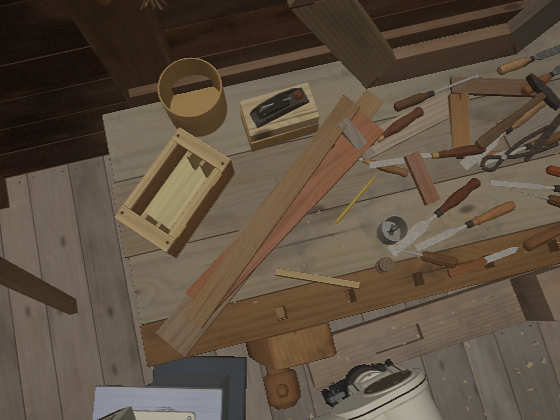

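View pics/wrist0.png

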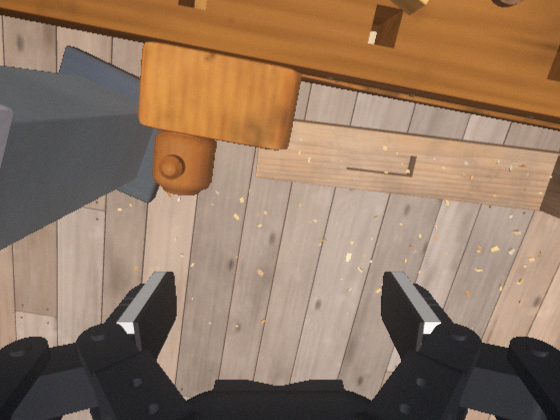

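The pictures show the cabinet at top-image (175,190), the shelf at (317,278), the tin at (391,230) and the spool at (385,265). I'll zoom in to get corners.

```bash
python3 - <<'E'
import cv2
t=cv2.imread('pics/top0.png')
cv2.imwrite('pics/c1.png',cv2.resize(t[120:265,105:245],None,fx=4,fy=4,interpolation=cv2.INTER_CUBIC))
cv2.imwrite('pics/c2.png',cv2.resize(t[255:300,260:400],None,fx=5.5,fy=5.5,interpolation=cv2.INTER_CUBIC))
s=cv2.imread('pics/scene0.png')
cv2.imwrite('pics/c3.png',cv2.resize(s[240:310,235:395],None,fx=5,fy=5,interpolation=cv2.INTER_CUBIC))
E
```

```text
(no output)
```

View pics/c1.png

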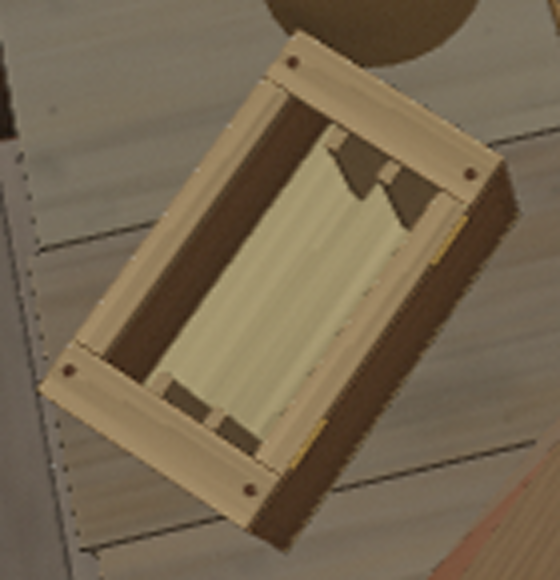

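View pics/c2.png

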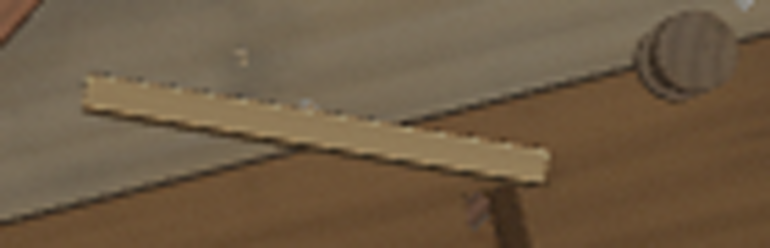

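View pics/c3.png

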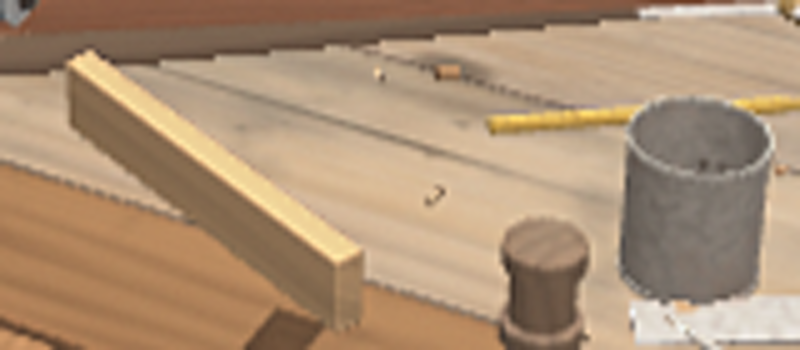

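```bash
cat > h.py <<'E'
import numpy as np
from scipy.optimize import least_squares
def back(c,uv,z):
    R,t=c['R'],c['t'];d=R.T@np.array([(uv[0]-c['cx'])/c['fx'],(uv[1]-c['cy'])/c['fy'],1]);o=-R.T@t
    return o+d*(z-o[2])/d[2]
def proj(c,X):
    p=np.atleast_2d(X)@c['R'].T+c['t'];return np.c_[c['cx']+c['fx']*p[:,0]/p[:,2],c['cy']+c['fy']*p[:,1]/p[:,2]]
def rectfit(P,L,W):
    # P ordered (+,+),(+,-),(-,-),(-,+)
    loc=np.array([[L,W],[L,-W],[-L,-W],[-L,W]])/2
    f=lambda q:(np.c_[np.cos(q[2])*loc[:,0]-np.sin(q[2])*loc[:,1],np.sin(q[2])*loc[:,0]+np.cos(q[2])*loc[:,1]]+q[:2]-P).ravel()
    v=P[0]-P[3];r=least_squares(f,[*P.mean(0),np.arctan2(v[1],v[0])]);return r.x,f(r.x).reshape(4,2)
E
python3 - <<'E'
from h import *
from plant import cams,bot
c=cams.camera_model('top');s=cams.camera_model('scene')
print('campos',-c['R'].T@c['t'])
px=lambda p,f,ox,oy:((p[0]+.5)/f+ox-.5,(p[1]+.5)/f+oy-.5)
P=np.array([back(c,px(p,4,105,120),.13)[:2] for p in [(298,30),(505,158),(248,527),(40,388)]])
print(np.round(P,4)); 
def fit(P,L,W):
    best=min((rectfit(np.roll(Q,k,0),L,W) for k in range(2) for Q in (P,P[::-1])),key=lambda r:np.abs(r[1]).sum());print(np.round(best[0],4),np.degrees(best[0][2]),np.round(best[1]*1e3,1).tolist());return best
fit(P,.276,.156)
P=np.array([back(c,px(p,4,105,120),.13)[:2] for p in [(285,88),(462,195),(262,456),(82,346)]]);print(np.round(P,4));fit(P,.2,.112)
P=np.array([back(c,px(p,5.5,260,255),.04)[:2] for p in [(88,73),(550,150),(545,185),(84,109)]]);print(np.round(P,4));fit(P,.215,.016)
P=np.array([back(s,px(p,5,235,240),.04)[:2] for p in [(88,50),(362,252),(336,264),(68,62)]]);print(np.round(P,4));fit(P,.215,.016)
E
```

```text
campos [ 0.3350828  -0.28972523  1.28711176]
[[ 0.7881 -0.0397]
 [ 0.7072 -0.1726]
 [ 0.4752 -0.0291]
 [ 0.5565  0.1019]]
[ 0.6317 -0.0349 -0.5515] -31.599770459261237 [[2.1, -1.0], [1.2, -1.0], [-1.8, 0.1], [-1.5, 1.9]]
[[ 0.7497 -0.034 ]
 [ 0.6829 -0.1471]
 [ 0.518  -0.0346]
 [ 0.5829  0.0788]]
[ 0.6334 -0.0342 -0.5779] -33.11233830922616 [[-2.0, -8.0], [3.7, 11.4], [1.1, 8.1], [-2.7, -11.5]]
[[ 0.4501 -0.2886]
 [ 0.4194 -0.5014]
 [ 0.4035 -0.4989]
 [ 0.4335 -0.2871]]
[ 0.4266 -0.394   1.4291] 81.88190437060717 [[0.4, 0.7], [-0.3, -0.1], [-0.1, -0.2], [0.0, -0.4]]
[[ 0.4538 -0.2863]
 [ 0.422  -0.5006]
 [ 0.4073 -0.4981]
 [ 0.4389 -0.2873]]
[ 0.4305 -0.3931  1.4232] 81.54384350337966 [[-0.6, 1.7], [0.5, -1.6], [0.6, 0.0], [-0.6, -0.2]]
```

```bash
cat >> h.py <<'E'
from scipy.spatial.transform import Rotation as Ro
def yaw(o):
    m=Ro.from_quat(o['eef_rot']).as_matrix();return np.arctan2(m[1,0],m[0,0])
def plan(p0,a0,p1,a1,n):
    """p: TCP world, a: tool-x yaw rad; n rows equal world steps"""
    d=(np.array(p1)-p0)/n; da=(a1-a0+np.pi)%(2*np.pi)-np.pi; t=da/n; a=a0
    for i in range(n):
        x=np.array([np.cos(a),np.sin(a)]);y=np.array([np.sin(a),-np.cos(a)])
        print(f"{d[:2]@x:.4f},{d[:2]@y:.4f},{-d[2]:.4f},{-np.degrees(t):.2f}"); a+=t
E
python3 - <<'E'
from h import *
from plant import bot,cams
o=bot.get_obs();print(np.degrees(yaw(o)))
c=cams.camera_model('top')
print(back(c,(386,264.6),.055), back(c,(391,230),.075))
plan(o['eef_pos'],yaw(o),[.433,-.368,.17],np.radians(-8.3),8)
E
```

```text
-64.68852307885744
[ 0.46293581 -0.56568543  0.055     ] [ 0.54787383 -0.57579952  0.075     ]
0.0023,-0.0293,0.0076,-7.05
0.0059,-0.0288,0.0076,-7.05
0.0093,-0.0278,0.0076,-7.05
0.0127,-0.0265,0.0076,-7.05
0.0158,-0.0247,0.0076,-7.05
0.0188,-0.0226,0.0076,-7.05
0.0214,-0.0201,0.0076,-7.05
0.0237,-0.0173,0.0076,-7.05
```

Emit:
servo_tool(
  rows=[0.0023,-0.0293,0.0076,-7.05,0,0.0059,-0.0288,0.0076,-7.05,0,0.0093,-0.0278,0.0076,-7.05,0,0.0127,-0.0265,0.0076,-7.05,0,0.0158,-0.0247,0.0076,-7.05,0,0.0188,-0.0226,0.0076,-7.05,0,0.0214,-0.0201,0.0076,-7.05,0,0.0237,-0.0173,0.0076,-7.05,0,0,0,0,0,0],
  newtons=20,
)

```text
clock: 1.05
eef_pos: [0.4356, -0.3664, 0.1686]
eef_rot: [0.998, -0.069, -0.001, -0.001]
contact_force: [-0.4, -0.8, 0.4]
width: 0.0856
```

```bash
python3 - <<'E'
from h import *
from plant import bot,cams
import cv2
o=bot.get_obs();print(o['clock'],o['eef_pos'],np.degrees(yaw(o)),o['joint_pos'],o['contact_force'])
c=cams.camera_model('wrist');f=cams.grab_frame('wrist');cv2.imwrite('pics/w1.png',f)
a=np.radians(81.7);u=np.array([np.cos(a),np.sin(a)]);v=np.array([-u[1],u[0]])
for i in(1,-1):
  for j in(1,-1): print(proj(c,[*(np.array([.428,-.3935])+i*.1075*u+j*.008*v),.04]))
E
```

```text
1.05 [ 0.43560518 -0.36638706  0.16859291] -7.969679472552932 [-6.99839358e-01  4.11346429e-01  8.10872250e-02  1.24271748e+00
  1.00441706e-03  1.01005434e+00] [-0.44176134 -0.77227051  0.39577164]
[[264.8484308   97.14658799]]
[[286.59066595  97.27030046]]
[[266.19366225 344.2033944 ]]
[[283.69853879 344.30386897]]
```

View pics/w1.png

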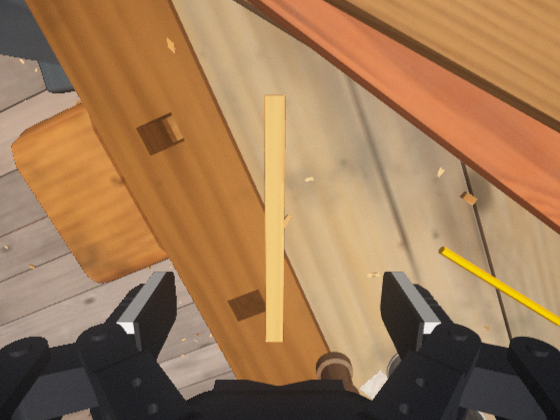

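The wrist view matches the estimate: the shelf's top face runs from (275,96) to (275,342). I'll descend and grip.

Emit:
servo_tool(
  rows=[-0.004,0,0.03,0,0,0,0,0.03,0,0,0,0,0.03,0,0,0,0,0.03,0,0,0,0,0.02,0,60,0,0,0.01,0,120,0,0,0,0,160,0,0,0,0,200,0,0,0,0,230,0,0,0,0,255],
  newtons=20,
)

```text
clock: 2.1
eef_pos: [0.4303, -0.3688, 0.0221]
eef_rot: [0.997, -0.072, 0.001, 0.001]
contact_force: [0.4, -0.2, 2.2]
width: 0.0154
```

Emit:
servo_tool(
  rows=[0,0,0,0,255,0,0,0,0,255],
  newtons=20,
)

```text
clock: 2.3
eef_pos: [0.4303, -0.3688, 0.022]
eef_rot: [0.997, -0.072, 0.001, 0.001]
contact_force: [0.2, -0.8, 6.5]
width: 0.0149
```

Emit:
servo_tool(
  rows=[0,0,-0.01,0,255,0,0,-0.015,0,255,0,0,-0.02,0,255,0,0,-0.02,0,255,0,0,-0.02,0,255,0,0,0,0,255],
)

```text
clock: 2.9
eef_pos: [0.431, -0.369, 0.1086]
eef_rot: [0.997, -0.072, 0.002, 0.002]
contact_force: [0.5, -1.0, -0.7]
width: 0.0155
```

```bash
python3 - <<'E'
from plant import bot,cams
import cv2
o=bot.get_obs();print(o['contact_force'],o['wrist_torque'])
f=cams.grab_frame('scene');cv2.imwrite('pics/s2.png',cv2.resize(f[100:340,120:420],None,fx=2.5,fy=2.5))
E
```

```text
[ 0.5139318  -1.01574865 -0.66650679] [ 0.01770486 -0.03998492 -0.01266152]
```

View pics/s2.png

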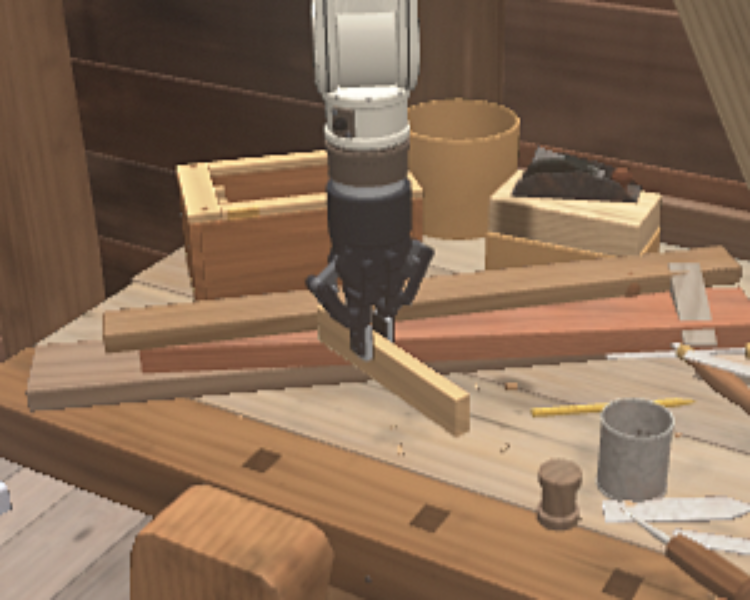

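```bash
python3 - <<'E'
from h import *
from plant import bot
o=bot.get_obs();p=o['eef_pos'].copy();p[2]=.2186
plan(p,yaw(o),[.592,-.011,.2186],np.radians(58.4),11)
E
```

```text
0.0099,-0.0343,-0.0000,-6.06
0.0134,-0.0330,-0.0000,-6.06
0.0169,-0.0314,-0.0000,-6.06
0.0201,-0.0295,-0.0000,-6.06
0.0231,-0.0272,-0.0000,-6.06
0.0258,-0.0246,-0.0000,-6.06
0.0283,-0.0217,-0.0000,-6.06
0.0304,-0.0186,-0.0000,-6.06
0.0322,-0.0153,-0.0000,-6.06
0.0336,-0.0118,-0.0000,-6.06
0.0347,-0.0082,-0.0000,-6.06
```

Emit:
servo_tool(
  rows=[0,0,-0.02,0,255,0,0,-0.03,0,255,0,0,-0.03,0,255,0,0,-0.03,0,255],
  newtons=20,
)

```text
clock: 3.35
eef_pos: [0.4285, -0.367, 0.2146]
eef_rot: [0.997, -0.072, -0.001, -0.001]
contact_force: [-0.2, 0.1, -0.3]
width: 0.0154
```

Emit:
servo_tool(
  rows=[0.0099,-0.0343,0,-6.06,255,0.0134,-0.033,0,-6.06,255,0.0169,-0.0314,0,-6.06,255,0.0201,-0.0295,0,-6.06,255,0.0231,-0.0272,0,-6.06,255,0.0258,-0.0246,0,-6.06,255,0.0283,-0.0217,0,-6.06,255,0.0304,-0.0186,0,-6.06,255,0.0322,-0.0153,0,-6.06,255,0.0336,-0.0118,0,-6.06,255,0.0347,-0.0082,0,-6.06,255,0,0,0,0,255],
)

```text
clock: 4.55
eef_pos: [0.5919, -0.0064, 0.2131]
eef_rot: [0.871, 0.491, -0.001, -0.001]
contact_force: [-1.0, -0.1, -0.9]
width: 0.0153
```

Emit:
servo_tool(
  rows=[0,0,0,0,255,0,0,0,0,255],
)

```text
clock: 4.75
eef_pos: [0.5905, -0.0112, 0.2143]
eef_rot: [0.873, 0.487, -0.001, -0.0]
contact_force: [-0.3, 0.3, -0.7]
width: 0.0153
```

```bash
python3 - <<'E'
from h import *
from plant import bot,cams
import cv2,json
o=bot.get_obs();print(o['clock'],o['eef_pos'],np.degrees(yaw(o)),o['joint_pos'],o['contact_force'],o['wrist_torque'])
c=cams.camera_model('wrist');json.dump({k:np.array(v).tolist() for k,v in c.items()},open('w3.json','w'))
for n in('wrist','scene','top'):cv2.imwrite(f'pics/{n}3.png',cams.grab_frame(n))
s=cv2.imread('pics/scene3.png')
cv2.imwrite('pics/s3c.png',cv2.resize(s[60:300,130:430],None,fx=2.6,fy=2.5,interpolation=cv2.INTER_CUBIC))
E
```

```text
4.75 [ 0.59046063 -0.01119183  0.21431458] 58.31327276494369 [-1.87847962e-02  4.31548938e-01  2.32478733e-01  1.37425015e+00
 -3.25619278e-04  5.34254905e-01] [-0.28811422  0.25408206 -0.65506921] [ 0.02171205 -0.01201892 -0.00294663]
```

View pics/wrist3.png

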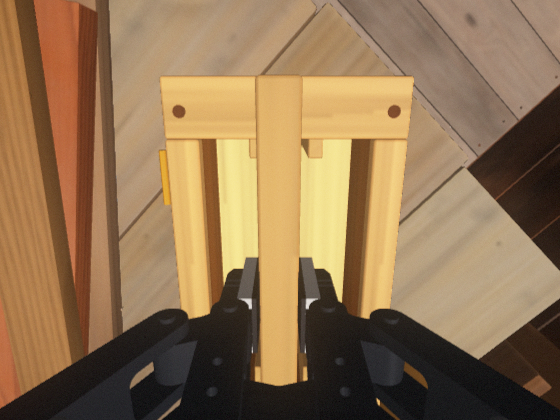

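View pics/s3c.png

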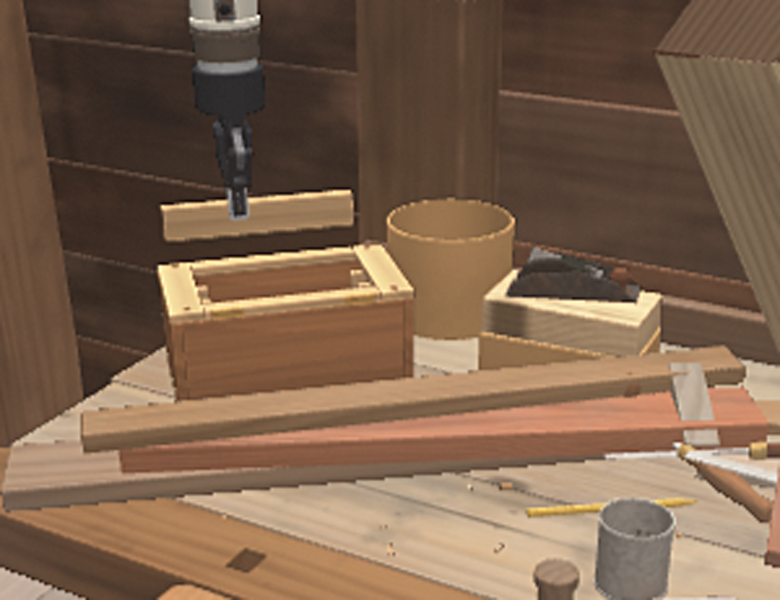

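View pics/top3.png

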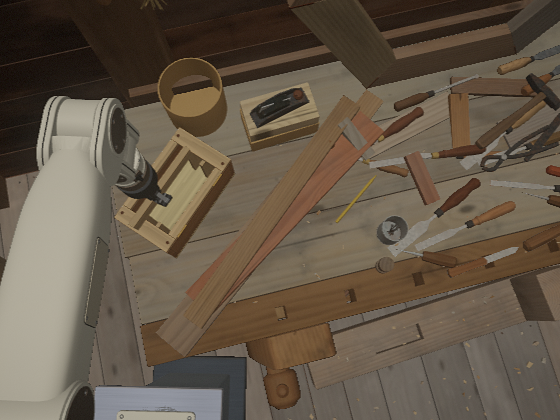

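```bash
python3 - <<'E'
from h import *
import json,cv2
c={k:np.array(v) for k,v in json.load(open('w3.json')).items()}
f=cv2.imread('pics/wrist3.png');cv2.imwrite('pics/w3c.png',cv2.resize(f[60:260,150:430],None,fx=2.8,fy=2.8,interpolation=cv2.INTER_CUBIC))
a=np.radians(-31.6);u=np.array([np.cos(a),np.sin(a)]);v=np.array([-u[1],u[0]]);C=np.array([.632,-.035])
for p in [(162,77),(413,77),(166,138),(409,138),(201,138),(368,138)]:
    X=back(c,p,.13)[:2]-C;print(p,np.round([X@u*1e3,X@v*1e3],1))
tcp=np.array([.5905,-.0112])-C;print('tcp',tcp@u,tcp@v)
for p in [(256,76),(303,76)]:
    X=back(c,p,.214+.018)[:2]-C;print(p,np.round([X@u*1e3,X@v*1e3],1))
E
```

```text
(162, 77) [-138.9  -71.6]
(413, 77) [-138.6   80.5]
(166, 138) [-102.6  -72.7]
(409, 138) [-102.3   81.9]
(201, 138) [-102.5  -50.4]
(368, 138) [-102.3   55.9]
tcp -0.047817532329024345 -0.001474314065153738
(256, 76) [-132.2   -8.4]
(303, 76) [-132.2    7.3]
```

View pics/w3c.png

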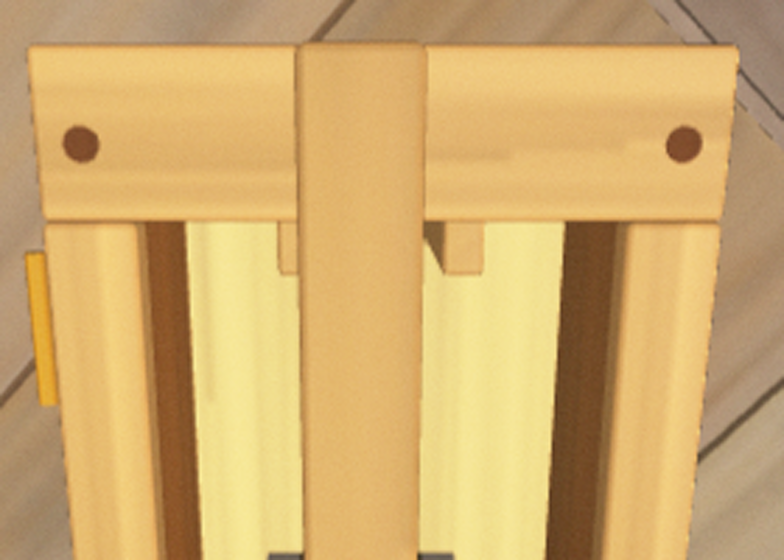

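Emit:
servo_tool(
  rows=[0.005,0,0.02,0,255,0,0,0.02,0,255,0,0,0.01,0,255,0,0,0,0,255],
  newtons=20,
)

```text
clock: 5.3
eef_pos: [0.5925, -0.0071, 0.1638]
eef_rot: [0.873, 0.487, -0.002, -0.001]
contact_force: [-0.3, 0.7, -0.6]
width: 0.0154
```

```bash
python3 - <<'E'
from h import *
from plant import bot,cams
import cv2,json
o=bot.get_obs();print(o['clock'],o['eef_pos'],np.degrees(yaw(o)),o['contact_force'],o['wrist_torque'])
c=cams.camera_model('wrist');json.dump({k:np.array(v).tolist() for k,v in c.items()},open('w4.json','w'))
f=cams.grab_frame('wrist')
cv2.imwrite('pics/wrist4.png',f);cv2.imwrite('pics/w4c.png',cv2.resize(f[60:260,150:430],None,fx=2.8,fy=2.8,interpolation=cv2.INTER_CUBIC))
E
```

```text
5.3 [ 0.59253429 -0.00708749  0.16383139] 58.301611290155726 [-0.32102214  0.68241292 -0.62384323] [ 0.02559601  0.06476617 -0.02907717]
```

View pics/w4c.png

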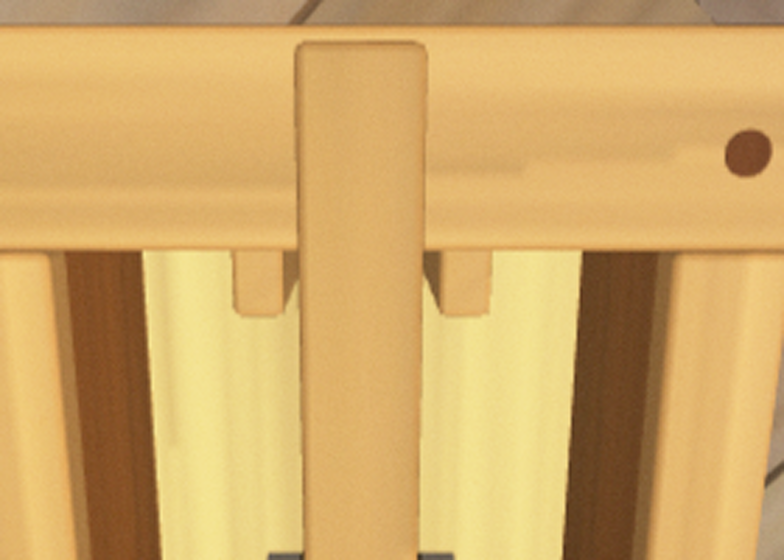

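Emit:
servo_tool(
  rows=[0,0,0.005,0,255,0,0,0.005,0,255,0,0,0.003,0,255,0,0,0.003,0,255,0,0,0.003,0,255],
)

```text
clock: 5.85
eef_pos: [0.596, -0.007, 0.1482]
eef_rot: [0.873, 0.488, 0.002, 0.002]
contact_force: [3.3, -2.0, 6.8]
width: 0.0151
```

Emit:
servo_tool(
  rows=[0,0,0.003,0,255,0,0,0.003,0,255],
)

```text
clock: 6.05
eef_pos: [0.5976, -0.008, 0.1434]
eef_rot: [0.873, 0.487, 0.003, 0.004]
contact_force: [5.7, -5.4, 7.9]
width: 0.0153
```

```bash
cat > look.py <<'E'
from h import *
from plant import bot,cams
import cv2,sys
n=sys.argv[1]
o=bot.get_obs();print(o['clock'],o['eef_pos'],np.degrees(yaw(o)),o['contact_force'],o['wrist_torque'],o['width'])
C=np.array([.6328,-.0308]);a=np.radians(-31.6);u=np.array([np.cos(a),np.sin(a)]);v=np.array([-u[1],u[0]]);d=o['eef_pos'][:2]-C;print('cab',d@u*1e3,d@v*1e3)
f=cams.grab_frame('scene');cv2.imwrite(f'pics/s{n}.png',cv2.resize(f[110:230,180:310],None,fx=6,fy=5,interpolation=cv2.INTER_CUBIC))
if len(sys.argv)>2:
    f=cams.grab_frame('wrist');cv2.imwrite(f'pics/w{n}.png',f)
E
python3 look.py 5
```

```text
6.05 [ 0.59762299 -0.00796647  0.14335747] 58.32778986661363 [ 5.72543068 -5.36750937  7.88208699] [-0.94129    -0.77665382  0.07977231] 0.015287836413759167
cab -41.92565133316936 1.01567426853008
```

View pics/s5.png

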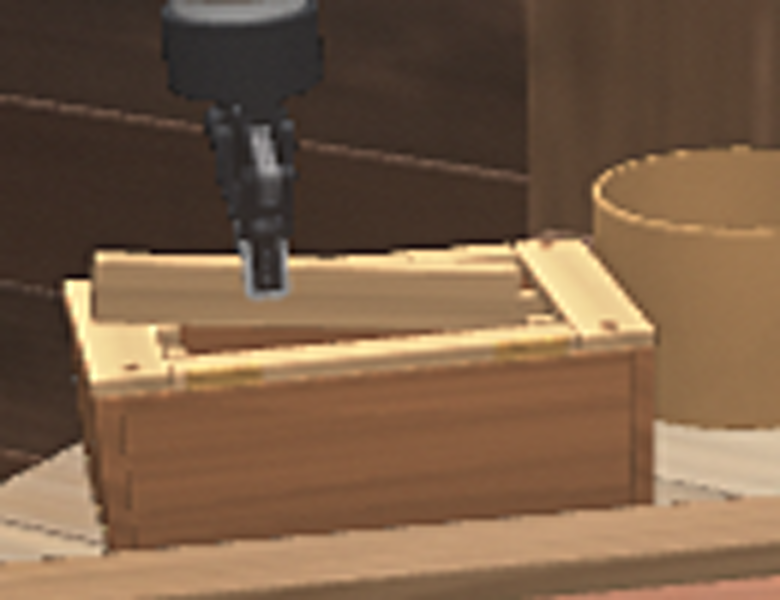

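Emit:
servo_tool(
  rows=[0,0.002,0.003,0,255,0,0.002,0.003,0,255,0,0.001,0.003,0,255,0,0.001,0.003,0,255],
)

```text
clock: 6.5
eef_pos: [0.6012, -0.0102, 0.1303]
eef_rot: [0.873, 0.487, 0.002, 0.002]
contact_force: [2.2, -1.9, 4.5]
width: 0.0153
```

```bash
python3 look.py 6
```

```text
6.5 [ 0.60122751 -0.01021137  0.13025318] 58.34527769489682 [ 2.15539585 -1.87348527  4.51064203] [-0.26206072 -0.21219583  0.06544639] 0.015328340684640732
cab -37.679291382574824 0.992346490339628
```

View pics/s6.png

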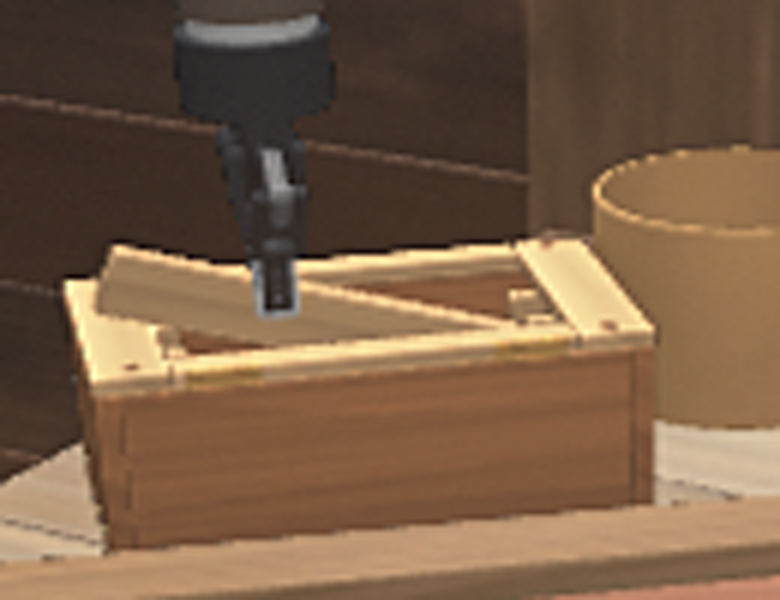

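```bash
cat >> h.py <<'E'
CC=np.array([.6328,-.0308]);_a=np.radians(-31.6);U=np.array([np.cos(_a),np.sin(_a)]);V=np.array([-U[1],U[0]])
def backv(c,p,v,ox=180,oy=110,fx=6,fy=5):
    uv=((p[0]+.5)/fx+ox-.5,(p[1]+.5)/fy+oy-.5)
    R,t=c['R'],c['t'];d=R.T@np.array([(uv[0]-c['cx'])/c['fx'],(uv[1]-c['cy'])/c['fy'],1]);o=-R.T@t
    k=(v-(o[:2]-CC)@V)/(d[:2]@V);X=o+k*d;return np.round([(X[:2]-CC)@U*1e3,X[2]*1e3],1)
E
python3 - <<'E'
from h import *
from plant import cams
c=cams.camera_model('scene')
for p in [(108,262),(97,308),(115,247),(300,287),(480,328),(240,338)]: print(p,backv(c,p,-.008))
for p in [(95,383),(652,342)]: print('frame edge',backv(c,p,-.078))
E
```

```text
(108, 262) [-115.7  173.5]
(97, 308) [-123.4  145.3]
(115, 247) [-111.5  182.5]
(300, 287) [-22.6 147.5]
(480, 328) [ 68.1 110.4]
(240, 338) [-54.6 118. ]
frame edge [-132.7  128.8]
frame edge [140.1 122.4]
```

Emit:
servo_tool(
  rows=[0,0,-0.005,0,255,0,0.002,-0.004,0,255,0,0,0,0,255],
)

```text
clock: 6.85
eef_pos: [0.6006, -0.0104, 0.1376]
eef_rot: [0.873, 0.488, -0.0, -0.0]
contact_force: [-0.1, -0.3, -0.7]
width: 0.015
```

```bash
python3 look.py 7
```

```text
6.85 [ 0.60058564 -0.01038432  0.13761951] 58.38476125557344 [-0.14178629 -0.29782176 -0.67389126] [ 0.00555664  0.02307404 -0.03188934] 0.015000219925938396
cab -38.135365623770504 0.5087119841552497
```

View pics/s7.png

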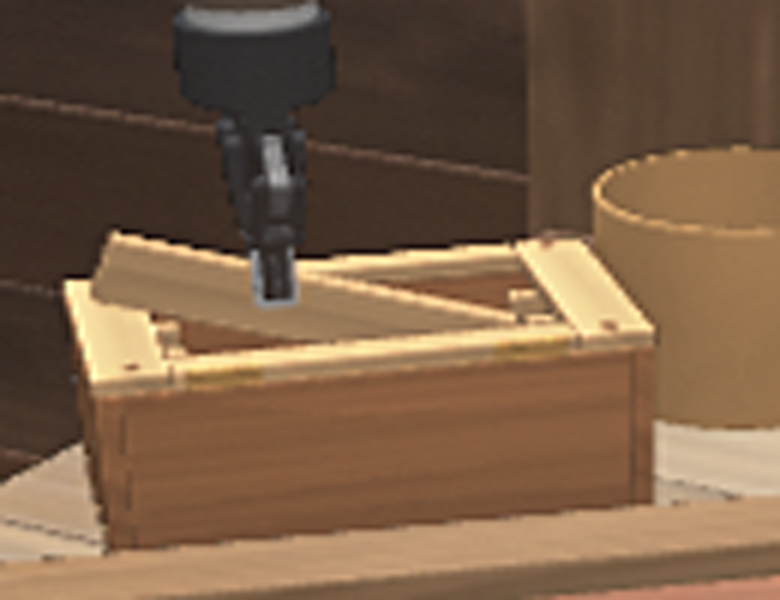

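Emit:
servo_tool(
  rows=[0,0.011,0.0045,0,255,0,0.011,0.0045,0,255,0,0.011,0.004,0,255,0,0,0,0,255],
)

```text
clock: 7.3
eef_pos: [0.6297, -0.029, 0.1229]
eef_rot: [0.873, 0.487, -0.001, -0.0]
contact_force: [1.2, 1.4, -0.5]
width: 0.0152
```

```bash
python3 look.py 8 w
```

```text
7.3 [ 0.62974242 -0.02904137  0.12287362] 58.292330845064285 [ 1.19529231  1.38225715 -0.53355082] [0.02756398 0.0304621  0.01416901] 0.015209628267993932
cab -3.525715405860419 -0.10425878882594512
```

View pics/s8.png

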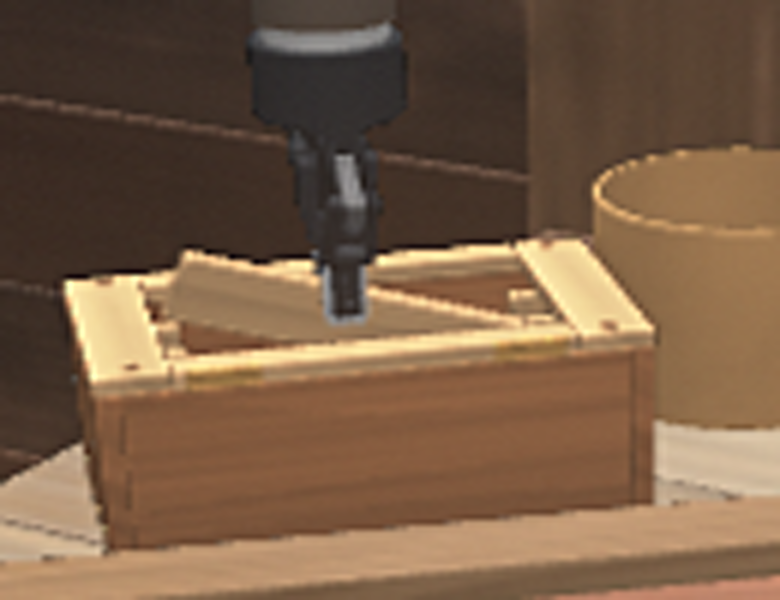

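View pics/w8.png

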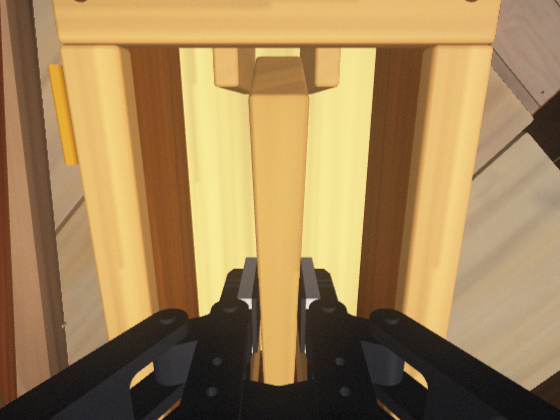

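Emit:
servo_tool(
  rows=[0,0,0.007,0,255,0,0,0.007,0,255,0,-0.001,0.007,0,255,0,-0.003,0.007,0,255,0,-0.002,0.007,0,255,0,-0.002,0.003,0,255,0,0,0,0,255],
)

```text
clock: 8.1
eef_pos: [0.6212, -0.0234, 0.0857]
eef_rot: [0.873, 0.488, -0.001, -0.0]
contact_force: [0.1, 0.0, -0.9]
width: 0.0153
```

```bash
python3 look.py 9 w
```

```text
8.1 [ 0.62121742 -0.02341271  0.08574354] 58.3904950953828 [ 0.08207967  0.01367468 -0.85931618] [0.07447026 0.05249844 0.05642789] 0.015276713666774145
cab -13.736030941028062 0.22284338572099216
```

View pics/s9.png

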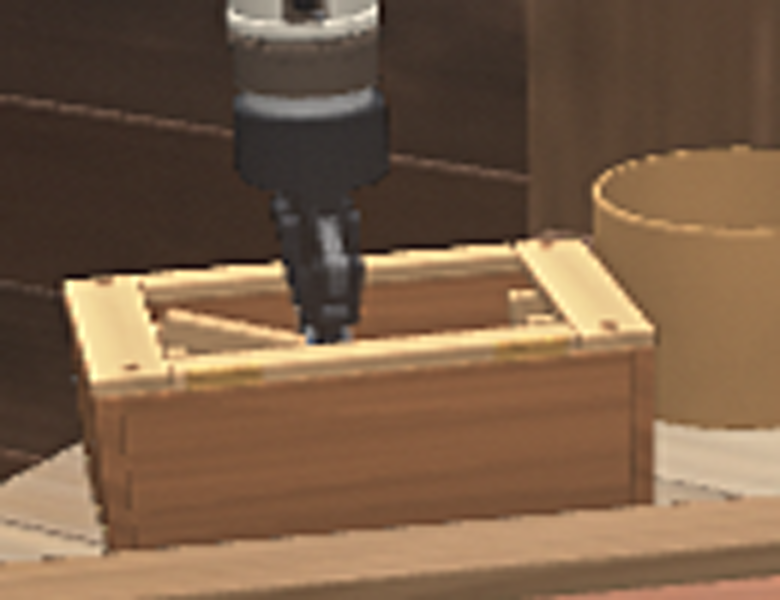

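View pics/w9.png

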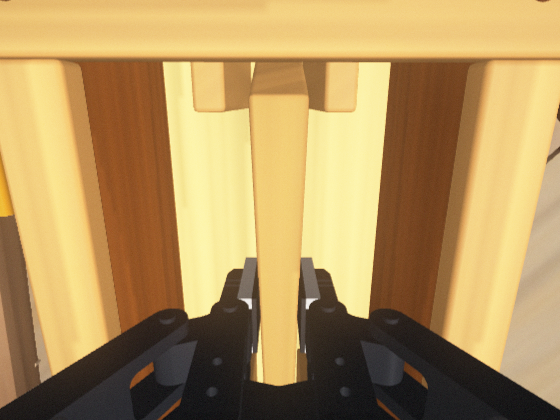

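Emit:
servo_tool(
  rows=[0,0,0.005,0,255,0,0,0.004,0,255,0,0,0.003,0,255,0,0,0.003,0,255],
)

```text
clock: 8.6
eef_pos: [0.6218, -0.0236, 0.0712]
eef_rot: [0.873, 0.488, -0.0, -0.0]
contact_force: [-2.6, 1.5, 4.7]
width: 0.0154
```

Emit:
servo_tool(
  rows=[0,0,0.003,0,255,0,0,0.003,0,255],
)

```text
clock: 8.8
eef_pos: [0.6221, -0.0234, 0.066]
eef_rot: [0.873, 0.488, 0.0, -0.0]
contact_force: [-2.8, 1.5, 4.3]
width: 0.0152
```

```bash
python3 look.py 10 w
```

```text
8.8 [ 0.62213916 -0.0233949   0.06601868] 58.389038320168304 [-2.80590601  1.46612064  4.33800679] [0.19434729 0.28495476 0.04011155] 0.015208911204528362
cab -12.960290889222524 0.7209969660910963
```

View pics/s10.png

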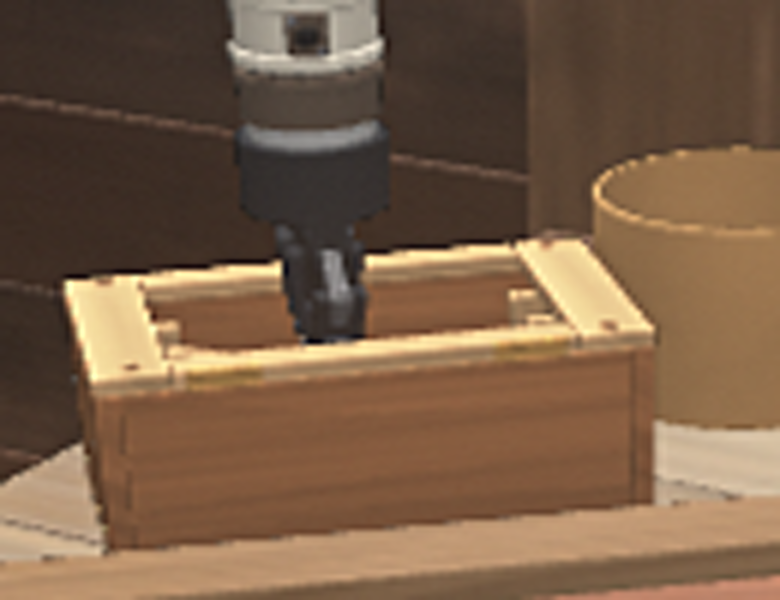

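View pics/w10.png

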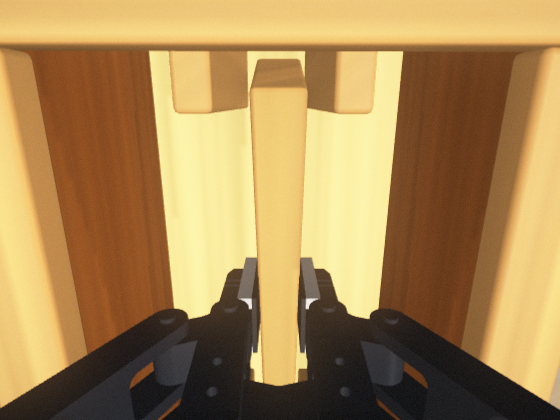

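Emit:
servo_tool(
  rows=[0,0,0.003,0,255,0,-0.003,-0.006,0,255,0,-0.006,0,0,255,0,-0.005,0,0,255,0,-0.004,0,0,255,0,0,0,0,255],
)

```text
clock: 9.5
eef_pos: [0.6059, -0.0139, 0.0683]
eef_rot: [0.873, 0.488, -0.0, -0.0]
contact_force: [0.6, 0.4, -1.3]
width: 0.0155
```

```bash
python3 look.py 11 w
```

```text
9.5 [ 0.60586743 -0.01387664  0.06827654] 58.39853412094003 [ 0.6283454   0.39724641 -1.2722563 ] [-0.0349409  -0.04376933  0.01821428] 0.015535153614019232
cab -31.806801708963587 0.3017936436044622
```

View pics/w11.png

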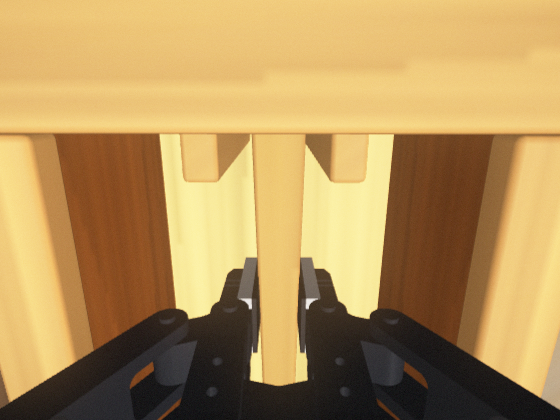

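Emit:
servo_tool(
  rows=[0,0.001,-0.005,0,255,0,0.001,-0.005,0,255,0,0.001,-0.003,0,255,0,0.001,-0.003,0,255,0,0.001,-0.003,0,255],
)

```text
clock: 10.1
eef_pos: [0.6103, -0.0167, 0.0871]
eef_rot: [0.873, 0.488, -0.001, -0.001]
contact_force: [-1.9, 2.1, -4.4]
width: 0.0152
```

Emit:
servo_tool(
  rows=[0,0.001,-0.003,0,255,0,0.001,-0.003,0,255],
)

```text
clock: 10.3
eef_pos: [0.6123, -0.0178, 0.0934]
eef_rot: [0.873, 0.488, -0.0, -0.0]
contact_force: [-2.3, 1.2, -5.5]
width: 0.0152
```

```bash
python3 look.py 12 w
```

```text
10.3 [ 0.61234302 -0.01780189  0.09344644] 58.38233784265191 [-2.32665529  1.1634521  -5.46200603] [0.01878002 0.13953228 0.03888824] 0.015228387177762235
cab -24.234589032233526 0.35167275343509585
```

View pics/s12.png

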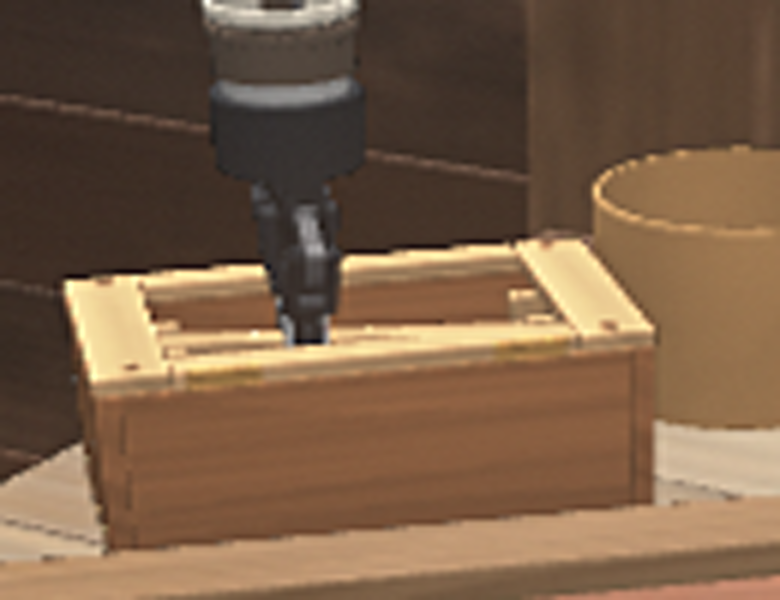

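View pics/w12.png

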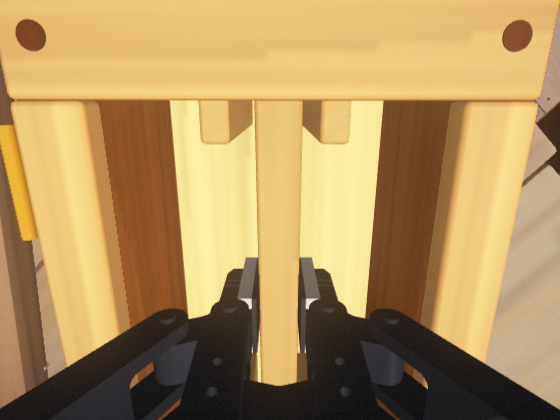

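```bash
python3 - <<'E'
from plant import cams
import cv2
f=cams.grab_frame('scene');cv2.imwrite('pics/s12b.png',cv2.resize(f[155:195,190:295],None,fx=7.5,fy=12,interpolation=cv2.INTER_CUBIC))
f=cams.grab_frame('top');cv2.imwrite('pics/t12.png',cv2.resize(f[120:260,105:245],None,fx=4,fy=4,interpolation=cv2.INTER_CUBIC))
E
```

```text
(no output)
```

View pics/s12b.png

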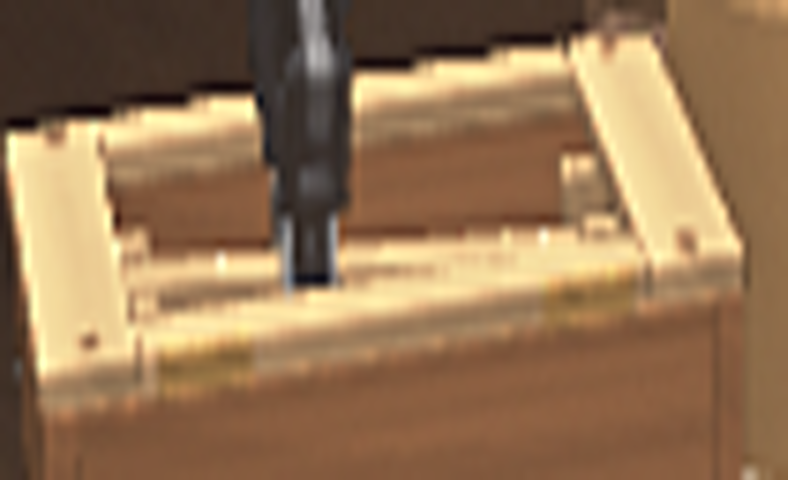

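View pics/t12.png

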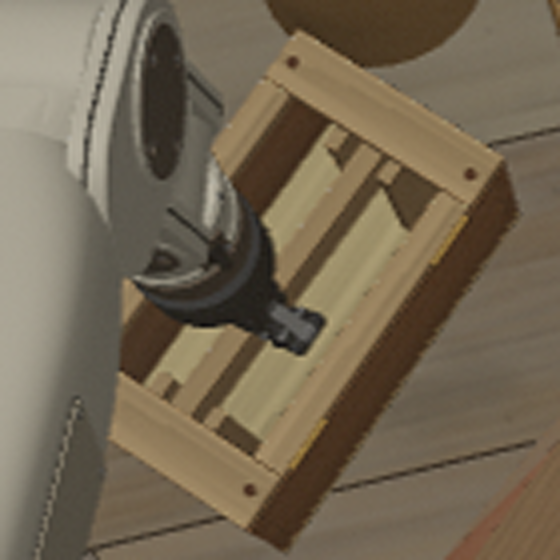

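```bash
python3 - <<'E'
from h import *
from plant import cams
c=cams.camera_model('scene')
for p in [(150,260),(240,253),(400,238),(580,229)]: print(backv(c,p,.008,190,155,7.5,12))
for p in [(560,155),(600,155),(565,220)]: print('runner',backv(c,p,.015,190,155,7.5,12),backv(c,p,.025,190,155,7.5,12))
E
```

```text
[-82.7 117.8]
[-46.4 115.5]
[ 19.2 112.1]
[ 94.7 106. ]
runner [ 88.2 124.6] [ 90.3 120.4]
runner [105.1 122.8] [107.4 118.5]
runner [ 89.9 106.2] [ 92.  101.9]
```

Emit:
servo_tool(
  rows=[0,0,-0.002,0,255,0,0,-0.002,0,255],
)

```text
clock: 10.7
eef_pos: [0.6131, -0.0182, 0.0977]
eef_rot: [0.873, 0.488, 0.0, 0.0]
contact_force: [0.4, -1.6, -5.3]
width: 0.0153
```

Emit:
servo_tool(
  rows=[0,0,-0.001,0,255,0,0,-0.001,0,255],
)

```text
clock: 10.9
eef_pos: [0.6131, -0.0182, 0.0995]
eef_rot: [0.873, 0.488, 0.0, 0.0]
contact_force: [2.5, -0.3, -10.7]
width: 0.0153
```

Emit:
servo_tool(
  rows=[0,0,-0.001,0,255,0,0,0,0,255],
)

```text
clock: 11.1
eef_pos: [0.6131, -0.0181, 0.0995]
eef_rot: [0.873, 0.488, -0.0, 0.0]
contact_force: [4.1, -1.2, -13.6]
width: 0.0158
```

Emit:
servo_tool(
  rows=[0,0,0.002,0,255,0,0,0.004,0,255,0,0,0.006,0,255,0,0,0.005,0,255,0,0,0.001,0,255,0,0,0,0,255],
)

```text
clock: 11.7
eef_pos: [0.6124, -0.0178, 0.0823]
eef_rot: [0.873, 0.488, -0.0, -0.0]
contact_force: [0.8, 0.4, -2.1]
width: 0.0156
```

```bash
python3 look.py 13 w; python3 - <<'E'
from plant import cams
import cv2
f=cv2.imread('pics/w13.png');cv2.imwrite('pics/w13c.png',f)
f=cams.grab_frame('scene');cv2.imwrite('pics/s13b.png',cv2.resize(f[155:195,190:295],None,fx=7.5,fy=12,interpolation=cv2.INTER_CUBIC))
f=cams.grab_frame('top');cv2.imwrite('pics/t13.png',cv2.resize(f[120:260,105:245],None,fx=4,fy=4,interpolation=cv2.INTER_CUBIC))
E
```

```text
11.7 [ 0.61238539 -0.01784527  0.08226476] 58.37612046397262 [ 0.77613278  0.42316137 -2.09969904] [ 0.00525802 -0.00766295  0.00091927] 0.01556347332064145
cab -24.175769825433985 0.3369206562893432
```

View pics/s13b.png

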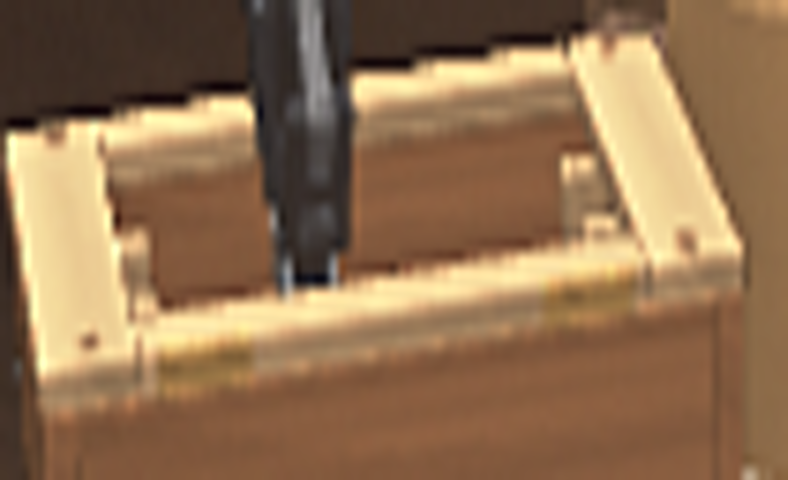

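View pics/w13.png

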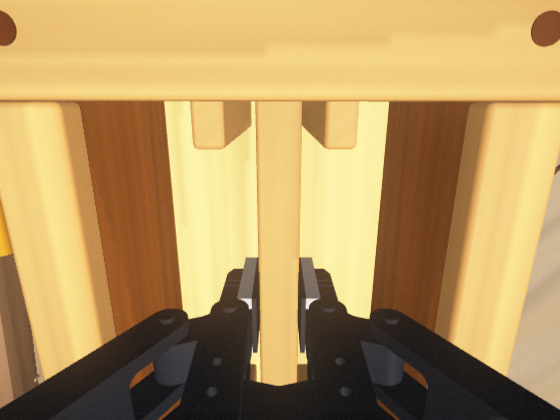

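View pics/t13.png

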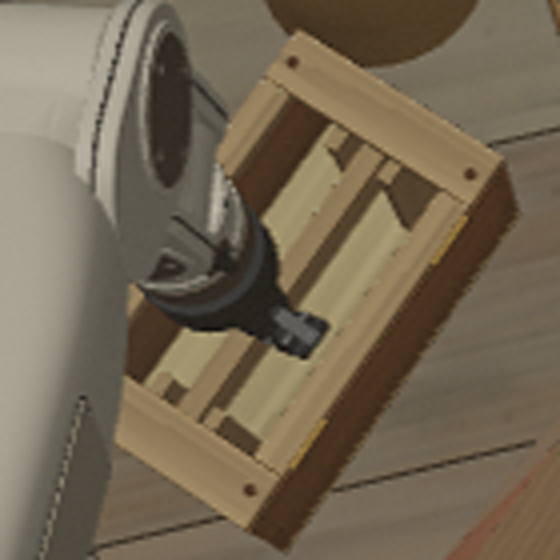

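```bash
python3 - <<'E'
import cv2,numpy as np
A=cv2.imread('pics/wrist4.png').astype(float);B=cv2.imread('pics/w13.png').astype(float);D=cv2.imread('pics/w12.png').astype(float)
for r in (160,175,190,205,220,235,250):
  out=[]
  for I in(A,B,D):
    g=cv2.GaussianBlur(I[r-2:r+3].mean(0)[None].astype(np.float32),(5,1),0)[0].sum(1);d=np.abs(np.gradient(g))
    l=250+np.argmax(d[250:272]);q=290+np.argmax(d[290:312])
    f=lambda i:i+.5*(d[i-1]-d[i+1])/(d[i-1]-2*d[i]+d[i+1])
    out.append((round(f(l),1),round(f(q),1),round(f(q)-f(l),2)))
  print(r,out)
E
```

```text
160 [(np.float64(250.3), np.float64(307.3), np.float64(56.93)), (np.float64(255.4), np.float64(300.9), np.float64(45.52)), (np.float64(254.9), np.float64(301.5), np.float64(46.57))]
175 [(np.float64(256.0), np.float64(300.6), np.float64(44.62)), (np.float64(255.8), np.float64(300.6), np.float64(44.83)), (np.float64(255.2), np.float64(301.3), np.float64(46.09))]
190 [(np.float64(256.1), np.float64(300.4), np.float64(44.33)), (np.float64(256.1), np.float64(300.6), np.float64(44.5)), (np.float64(255.5), np.float64(301.0), np.float64(45.5))]
205 [(np.float64(256.3), np.float64(299.9), np.float64(43.66)), (np.float64(256.4), np.float64(300.3), np.float64(43.87)), (np.float64(256.1), np.float64(300.5), np.float64(44.49))]
220 [(np.float64(256.7), np.float64(299.6), np.float64(42.89)), (np.float64(256.8), np.float64(299.9), np.float64(43.13)), (np.float64(256.2), np.float64(300.2), np.float64(44.05))]
235 [(np.float64(257.0), np.float64(299.6), np.float64(42.54)), (np.float64(257.0), np.float64(299.6), np.float64(42.55)), (np.float64(256.8), np.float64(299.9), np.float64(43.15))]
250 [(np.float64(257.3), np.float64(299.4), np.float64(42.1)), (np.float64(257.1), np.float64(299.4), np.float64(42.25)), (np.float64(257.0), np.float64(299.5), np.float64(42.46))]
```

Emit:
servo_tool(
  rows=[0,0,0,0,255,0,0,0,0,255,0,0,0,0,255],
)

```text
clock: 12.2
eef_pos: [0.6127, -0.0179, 0.0826]
eef_rot: [0.873, 0.488, 0.0, 0.0]
contact_force: [1.1, 0.1, -1.2]
width: 0.0152
```

```bash
python3 - <<'E'
from h import *
from plant import bot,cams
import cv2
o=bot.get_obs();print(o['clock'],o['eef_pos'],o['contact_force'],o['wrist_torque'],o['joint_vel'].round(4))
c=cams.camera_model('top');f=cams.grab_frame('top')
W=lambda u,v,z:[*(CC+u/1e3*U+v/1e3*V),z/1e3]
x0,y0,k=175,140,12
g=cv2.resize(f[y0:y0+50,x0:x0+60],None,fx=k,fy=k,interpolation=cv2.INTER_CUBIC)
for pts,col in(([W(86,15,118),W(100,15,118)],(0,0,255)),([W(86,-15,118),W(100,-15,118)],(0,0,255)),([W(0,8,100),W(100,8,100)],(0,255,0)),([W(0,-8,100),W(100,-8,100)],(0,255,0))):
    p=((proj(c,pts)-[x0,y0]+.5)*k-.5).astype(int);cv2.line(g,tuple(map(int,p[0])),tuple(map(int,p[1])),col,1)
cv2.imwrite('pics/t14.png',g)
E
```

```text
12.2 [ 0.61274282 -0.01792031  0.08258223] [ 1.10683855  0.07134687 -1.23550499] [ 0.01810814  0.00809837 -0.00492218] [-0.001  -0.0006 -0.0006 -0.001   0.0005  0.0019]
```

View pics/t14.png

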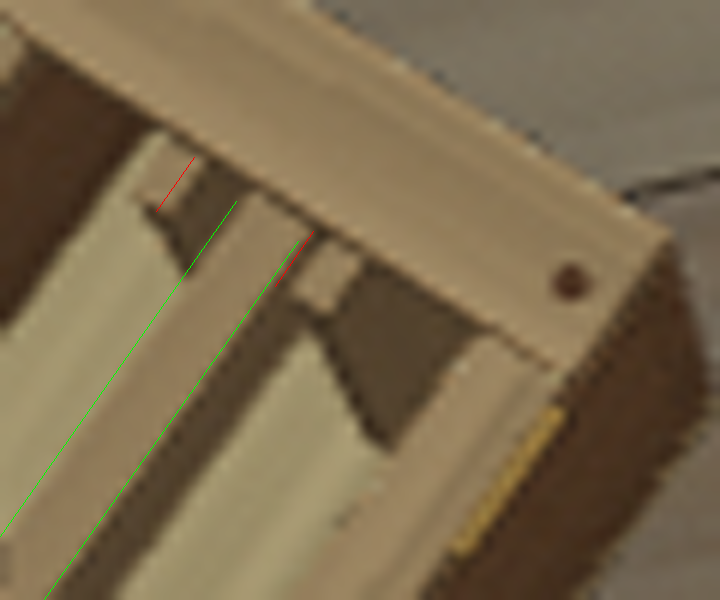

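```bash
python3 -c "
from plant import workorder
print(workorder.finish_job())"
```

```text
the job is handed in; nothing more can be done
None
```

The shelf is in the cabinet, held level between the two pairs of runners and wholly below the frame. The job was handed in at about 12.3 s of the 38 s allowed.

**What I did**
- The tool cannot tilt, so all the tilting was done by gentle contact, letting the shelf turn in a 20 N grip.
- I picked it up about 25 mm off-centre by its upper edge.
- I got the slant, about 22°, by resting its near end on the frame. The highest wrist force I read was about 14 N.
- I dipped the far end in. Touching the cabinet back eased the slant to about 16° and brought the near end under the frame. Lifting it flush against the frame's underside levelled it, and I then lowered it 17 mm clear.

**Last checks**
- **Height:** the shelf's top is about 17 mm below the frame's underside, and its bottom about 50 mm above the back.
- **Free of the cabinet:** the wrist reads only the shelf's weight (about 1.2 N down, roughly 1 N sideways) with almost no moment.
- **Level:** the wrist picture matches the earlier level hold to within about 0.5°.
- **Between the runners:** the pictures show it centred to within about 1–2 mm across the 30 mm gap, about 7 mm free on each side. The ends are about 18 mm from the short walls.
- **Bystanders:** nothing went near the tin, spool or tools.

**What disagreed:** the top and wrist cameras put the cabinet about 4 mm apart sideways. I went by the wrist view of the shelf against the runners, and a last look from the top camera agreed to about 1 mm.

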